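# Set the copy stand's camera arm at its marker ring and shut the cam lever

### The arm

A 7-joint arm with a two-finger parallel gripper is mounted at the origin on the work surface. World frame = base frame: x ahead of the robot, y to its left, z up, the work surface at z = 0. Lengths are in m, angles in degrees, forces in N, time in s.
With the tool pointing down it reaches from about 0.4 to 0.85 m from the base axis. Payload 4.5 kg.
Tool frame: the origin (TCP) lies at the centre of the arm's flange, where the gripper is bolted on; the fingertips stand 173 mm ahead of it and the grasp point (between the pads) lies 155 mm ahead of it; z points along the fingers, y is the line along which they close (so a half turn about z gives the same grasp; the last joint's range is limited). The gripper opens to 85 mm and grips with 20 to 120 N. Pads are 22 mm wide; open, the fingers measure 114 mm over their backs; the gripper's body (76 mm by 85 mm) begins 54 mm behind the grasp point. The pads swing forward as they close: fully open they stand 13 mm farther back than shut.
Start: joints at [-69.511, 39.483, -11.15, 89.685, 9.013, 51.709, -12.324], TCP at [0.199, 0.593, 0.405] pointing down, gripper open.
Joint ranges: [-172.22, 172.22], [-26.19, 119.32], [-84.43, 86.54], [7.71, 146.69], [-57.33, 237.33], [2.42, 119.75], [-152.13, 152.13]. Speed limits (degrees/s): [147.25, 147.25, 180, 180, 180, 180, 180].

### API

Orientations are given as [roll, pitch, yaw] about the fixed x, y, z axes, in that order (R = Rz(yaw) Ry(pitch) Rx(roll)).
In Python, from bench import ctrl, get_image, get_calibration, job_done, boxes_of, trace gives the robot as it stands.
- The arm moves only by the tool apply_moves, never from a script. Its argument "series" is a list that holds one entry, the list of rows, each a list of 4 numbers: the shift along the tool's x, y, z in m, then the turn about the tool's z in degrees. In form: [[[dx, dy, dz, twist], ...]]. A call has exactly 5 rows; each row shifts and turns the commanded pose from where the row before left it, along the tool's axes as they then stand; what a row does not reach is not made up. A row lasts 1/10 s, in which the tool goes at most 50 mm and 8.59 degrees, less where a joint would pass 70% of its speed; a pose out of reach is approached as far as the arm can. A call with a gripper value outside its range is refused whole. "fingers" is the closure, from 0 (fully open) to 1 (shut), set as the call begins (left out, the last holds). The fingers move at their own pace and stop on an object; the grip force is fixed at half the most. Time passes only in rows, so rows that do not move let the fingers close, or fill a call up. It gives the time, the measured TCP pose, the force, the opening and the grip force at its end, in the units of the state.
- ctrl.observe(): the state, without advancing time (a new reading comes with each control period).
- get_image(name): name is "side" or "top" or "wrist"; returns the picture (420x560x3 uint8, blue, green, red); there is no depth.
- get_calibration(name): a dict with "mtx" (3x3 intrinsics, pixels), "extrinsics" (4x4, takes a point from camera to world coordinates); the wrist camera has in their place "hand_eye" (4x4, takes a point from camera to tool coordinates, whose origin is the TCP and whose axes are the flange's). Camera axes: x right, y down, z forward; pixel columns grow to the right and rows downward; lengths in m; the calibration is good to about 2 mm. The wrist camera is an equidistant fisheye: a pixel r from the principal point sees the ray r / f radians off the axis. A picture is of the moment at which its call begins: read the wrist's pose just before it. get_calibration takes no time and is no camera call.
- job_done(): hands the job in; it is judged then, once.
Trained networks look in the newest picture that a camera, given by its name, has taken for a name from the list of things; names that differ only in an ending like _2 or _b are one class to them, and where a whole thing is asked for, a point or a joint stands for the part that bears it (a point fixed in the world has none). Each returns a list of dicts, best first, with "score" (0 to 1); they miss things now and then, are a little off and sometimes report something else, mostly with a low value. They report only what shows in the picture. A call takes as long as a camera call.
- boxes_of(camera, label): "uv" ([column, row] in pixels, amid what is visible of it).
- trace(camera, label): "pixels" (420x560 bool, what is visible of it) and "uv" ([column, row] in pixels, amid what is visible of it).
The state is a dict: "clock": time; "joints": joint angles; "qvel": joint speeds; "tau": joint torques, N m; "tool_pos": TCP position; "ee_rot": TCP orientation; "wrist_force": force on the tool from outside, world axes, zero at the start; "torque": the same for the moment, N m; "grip_width": finger opening in m; "gripper_force": force on a finger pad.
Only numpy, scipy, OpenCV 4.12 (cv2) and the standard library are available. Lean on these libraries where they do the work, as an engineer would, in place of code of your own. Each camera call takes 0.05 s, during which the arm holds its last target. There are 200 camera calls.

### The job

Set the copy stand to its working height: with the cam lever still open, take hold of the camera arm and raise it until the top of its clamp collar comes up just beneath the black rubber marker ring on the column, then, while holding the arm there, squeeze the lever fully shut against the arm. Do not shut the lever lower down, leave the marker ring where it is, and do not disturb the other things on the shelf and the board. Finish while still holding the arm and its shut lever at that height: do not let go.

Things in the scene. Friction and masses are not known exactly. Their poses are not given: they have to be found in the camera images.
- stand: Copy stand, fixed on the shelf: grey base board 360 x 260 x 18 mm and an upright round aluminium column, 25 mm in diameter, top 278 mm above the shelf, engraved with height lines. Origin on the column's axis at shelf level; the board reaches 290 mm to the stand's -x, 70 mm to +x, 130 mm to each side. A rest collar on it, top at 108 mm, carries the arm at the start.
- camera_arm: Camera arm: dark clamp collar (44 mm diameter, 40 mm high) round the column, level aluminium bar, 18 mm wide, 24 high, reaching to 170 mm from the column's axis along the arm's -x. A black camera hangs under its end (118 to 174 mm out, to 54 mm below the bar's middle; screw head 26 mm above). Origin on the column's axis at the collar's underside, 20 mm below the bar's middle; z up, lever at +y.
- lift_collar (a joint): Height of the arm on the column, m: 0 on the rest collar, grows upwards to 0.10. With the lever open the arm (0.4 kg in all) slides freely, sinks back when let go, and swivels freely about the column (0.7 rad either way): it centres itself between closing fingers and turns some 0.2 rad as a still hand squeezes the lever shut. With the lever shut the cam grips the column and the arm stays put.
- cam_lever (a joint): Angle of the cam lever, rad: 0 fully shut (along the bar), 0.46 to 0.56 at the start, at most 0.62. It swings level about an upright pin beside the collar, is stiff and stays where it is left: about 10 N on the thumb roll moves it; a pinch of 4 to 7 N carries the arm and leaves the lever open, one of 20 to 40 N shuts it. The cam starts to bite on the column below about 0.3 rad.
- thumb_roll (a point): Centre of the upright round thumb roll (12 mm diameter, 24 mm high) at the free end of the steel cam lever, 63 mm from its pin, level with the bar's middle. Open, it stands 48 to 54 mm to the arm's +y and about 73 mm from the column's axis along the bar; shut, 19 mm to +y and 76 mm along the bar.
- pinch_spot (a point): Middle of the bar's width and height, 73 mm from the column's axis, abreast of the thumb roll; axes as the arm's. A pinch across the bar here, one finger on the bar's plain -y side (9 mm from this point), the other on the outside of the thumb roll, is 62 to 69 mm wide with the lever open, 34 mm with it shut.
- collar_top (a point): Centre of the clamp collar's top face, on the column's axis, 40 mm above the arm's origin and 20 mm above the bar's middle height.
- ring_underside (a point): Centre of the underside of the black rubber marker ring (36 mm diameter, 6 mm high), pushed tightly on the column 35 to 85 mm above the collar's top at the start. It shifts if pushed with more than about 8 N. The arm is at its height when the collar's top face is just beneath this ring, touching it or a few mm short.
- paperweight: Glass paperweight, a dome 68 mm across and 30 mm high, on the base board below the arm. Origin at its underside. Leave alone.
- staple_pack: Small cardboard staple pack, 62 x 40 x 22 mm, on the base board. Origin at its underside. Leave alone.
- clip_jar: Glass jar of paper clips with a steel lid, 58 mm in diameter, 70 mm high, on the base board beside the column. Origin at its underside. Leave alone.
- storage_box: Smoky grey plastic storage box with a press button, 200 x 220 mm, 108 mm high, on the shelf. Origin at its underside. Leave alone.
- tape_dispenser: Aluminium tape dispenser, 150 x 56 mm, 91 mm high, on the shelf. Origin at its underside. Leave alone.
- stapler: Red stapler, 135 x 36 mm, about 60 mm high, on the shelf. Origin at its underside. Leave alone.
- tape_roll: Roll of packing tape lying flat, 90 mm in diameter, 48 mm high, on the shelf. Origin at its underside. Leave alone.

How it is judged:
By the outcome, as a careful person would: the job done as asked, in the order asked, and still so for the second after the job is handed in, while the arm keeps its last pose, push and grip.
It also fails if it takes over 38 s, if anything falls off the work surface, if the arm or the gripper's body presses on something with over 40 N, if the wrist force passes 120 N, or if a joint passes its speed limit or range.

## Working session

There is one attempt and no reset: what is moved stays moved. The work goes in short steps, Python scripts to look and compute and a tool call to move; the robot and the scene stay as the last step left them, time stands still between calls to the robot, and variables do not carry over. Pictures are saved under pics/ and viewed, at most 12 in all, crops included, and the job is handed in when it is done.

Besides the shell and the picture viewer there is one more tool, called by a JSON object that holds its "name" and its "arguments", one argument or row to a line. apply_moves: Moves the arm, as the interface text tells. Its arguments: {"type":"object","properties":{"series":{"type":"array","items":{"type":"array","items":{"type":"array","items":{"type":"number"}}}},"fingers":{"type":"number"}},"required":["series"]}

```bash
mkdir -p pics; ls; cat > h.py <<'E'
import numpy as np, cv2
from bench import ctrl,get_image,get_calibration,job_done,boxes_of,trace
from scipy.spatial.transform import Rotation as R
def tcp():
    s=ctrl.observe(); T=np.eye(4); T[:3,3]=s["tool_pos"]; T[:3,:3]=R.from_euler('xyz',s["ee_rot"],degrees=True).as_matrix(); return T
def ray(cam,uv,T=None):
    c=get_calibration(cam); K=np.array(c["mtx"]); x=(uv[0]-K[0,2])/K[0,0]; y=(uv[1]-K[1,2])/K[1,1]
    if cam=="wrist":
        E=T@np.array(c["hand_eye"]); r=np.hypot(x,y)+1e-12; d=np.array([np.sin(r)*x/r,np.sin(r)*y/r,np.cos(r)])
    else:
        E=np.array(c["extrinsics"]); d=np.array([x,y,1.])
    d=E[:3,:3]@d; return E[:3,3],d/np.linalg.norm(d)
def tri(rays):
    A=sum(np.eye(3)-np.outer(d,d) for o,d in rays); b=sum((np.eye(3)-np.outer(d,d))@o for o,d in rays)
    p=np.linalg.solve(A,b); return p,[np.linalg.norm(np.cross(p-o,d)) for o,d in rays]
def proj(cam,p):
    c=get_calibration(cam); K=np.array(c["mtx"]); E=np.linalg.inv(np.array(c["extrinsics"])); q=E[:3,:3]@p+E[:3,3]; return (K@q)[:2]/q[2]
E
python3 - <<'E'
from h import *
s=ctrl.observe(); print({k:np.round(v,3).tolist() for k,v in s.items()})
ims={c:get_image(c) for c in("side","top","wrist")}
for c in ims: cv2.imwrite(f"pics/{c}0.png",ims[c])
T=tcp()
for c in ims:
    k=get_calibration(c); print(c,{a:np.round(b,3).tolist() for a,b in k.items()})
    for l in("camera_arm","thumb_roll","pinch_spot","collar_top","ring_underside","stand","clip_jar"):
        print(c,l,[(np.round(b["uv"]).tolist(),round(b["score"],2)) for b in boxes_of(c,l)[:2]])
E
```

```text
pics
{'clock': 0.0, 'joints': [-69.512, 39.532, -11.145, 89.747, 9.009, 51.71, -12.325], 'qvel': [-0.066, 0.024, -0.014, -0.108, -0.061, -0.035, 0.014], 'tau': [-0.0, -53.96, -1.267, -15.854, 0.009, 0.009, -0.0], 'tool_pos': [0.199, 0.592, 0.404], 'ee_rot': [-179.893, 0.006, 161.451], 'wrist_force': [0.193, -0.237, 0.769], 'torque': [-0.015, 0.046, 0.023], 'gripper_force': 0.0, 'grip_width': 0.085}
side {'mtx': [[475.076, 0.0, 275.507], [0.0, 475.076, 209.28], [0.0, 0.0, 1.0]], 'extrinsics': [[-0.998, -0.041, 0.049, 0.465], [-0.064, 0.709, -0.702, 1.076], [-0.006, -0.704, -0.711, 1.233], [0.0, 0.0, 0.0, 1.0]]}
side camera_arm [([282.0, 235.0], 0.94)]
side thumb_roll []
side pinch_spot [([315.0, 147.0], 0.25)]
side collar_top [([283.0, 232.0], 0.75)]
side ring_underside [([272.0, 237.0], 0.27)]
side stand [([291.0, 260.0], 0.93)]
side clip_jar [([268.0, 223.0], 0.44)]
top {'mtx': [[517.293, 0.0, 281.001], [0.0, 517.293, 214.613], [0.0, 0.0, 1.0]], 'extrinsics': [[0.005, -0.998, 0.062, 0.455], [-1.0, -0.004, 0.015, -0.021], [-0.015, -0.062, -0.998, 1.582], [0.0, 0.0, 0.0, 1.0]]}
top camera_arm [([255.0, 233.0], 0.96), ([285.0, 209.0], 0.49)]
top thumb_roll []
top pinch_spot [([253.0, 237.0], 0.69), ([238.0, 223.0], 0.42)]
top collar_top [([254.0, 234.0], 0.64)]
top ring_underside [([251.0, 200.0], 0.46)]
top stand [([249.0, 241.0], 0.92)]
top clip_jar [([284.0, 208.0], 0.82)]
wrist {'mtx': [[325.192, 0.0, 282.138], [0.0, 325.192, 203.389], [0.0, 0.0, 1.0]], 'hand_eye': [[0.0, -0.947, -0.322, 0.082], [1.0, 0.001, -0.001, -0.0], [0.001, -0.322, 0.947, 0.031], [0.0, 0.0, 0.0, 1.0]]}
wrist camera_arm []
wrist thumb_roll []
wrist pinch_spot []
wrist collar_top []
wrist ring_underside []
wrist stand [([62.0, 349.0], 0.65)]
wrist clip_jar []
```

```bash
python3 - <<'E'
import cv2
a=cv2.imread("pics/side0.png");b=cv2.imread("pics/top0.png")
cv2.imwrite("pics/v1.png",cv2.resize(a,(800,600),interpolation=cv2.INTER_CUBIC))
cv2.imwrite("pics/v2.png",cv2.resize(b,(800,600),interpolation=cv2.INTER_CUBIC))
E
```

```text
(no output)
```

View pics/v1.png

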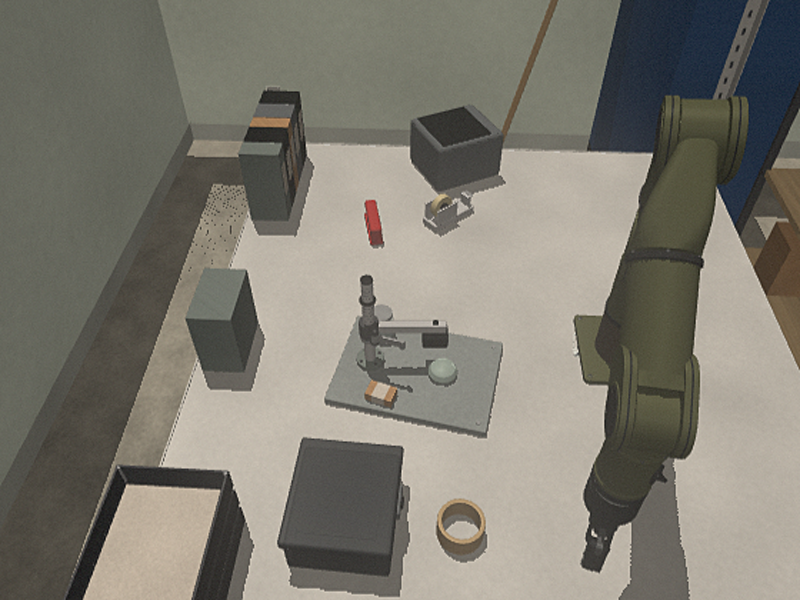

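View pics/v2.png

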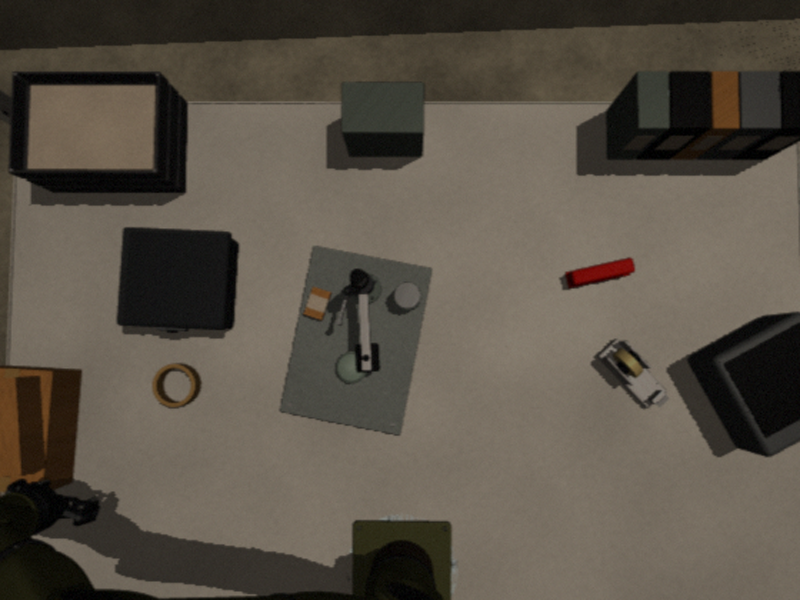

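```bash
python3 - <<'E'
from h import *
f=.7
for n,a,b in(("coltop",(367,279),(358,272)),("screw",(436,322),(368,357)),("jar",(381,313),(407,295)),("roll",(400,345),(340,322))):
    print(n,tri([ray("side",np.array(a)*f),ray("top",np.array(b)*f)]))
# board corners at z=.018 from top
for uv in((314,247),(431,268),(400,434),(281,410)):
    o,d=ray("top",np.array(uv)*f); t=(.018-o[2])/d[2]; print(np.round(o+t*d,3))
for l in("column","camera_arm","stand"):
    pass
E
```

```text
coltop (array([0.59290768, 0.07630304, 0.27630419]), [np.float64(0.003997390456649783), np.float64(0.003997390456649843)])
screw (array([0.4442705 , 0.06536534, 0.14390242]), [np.float64(0.0012295275467686338), np.float64(0.0012295275467686382)])
jar (array([ 0.57077843, -0.00938287,  0.08609789]), [np.float64(0.00033993304892974583), np.float64(0.0003399330489299163)])
roll (array([0.51624754, 0.12216667, 0.12761095]), [np.float64(0.002303202347383403), np.float64(0.0023032023473832063)])
[0.678 0.19  0.018]
[ 0.634 -0.06   0.018]
[0.284 0.004 0.018]
[0.332 0.255 0.018]
```

{"name": "apply_moves", "arguments": {
  "series": [
    [[-0.027,-0.0256,-0.001,0],[-0.027,-0.0256,-0.001,0],[-0.027,-0.0256,-0.001,0],[-0.027,-0.0256,-0.001,0],[-0.027,-0.0256,-0.001,0]]
  ],
  "fingers": 0
}}

```text
clock: 1.7
tool_pos: [0.2867, 0.4269, 0.4099]
ee_rot: [180.0, 0.0, 161.5]
wrist_force: [0.3, -0.2, -0.2]
grip_width: 0.0852
gripper_force: 0.0
```

{"name": "apply_moves", "arguments": {
  "series": [
    [[-0.027,-0.0256,-0.001,0],[-0.027,-0.0256,-0.001,0],[-0.027,-0.0256,-0.001,0],[-0.027,-0.0256,-0.001,0],[-0.027,-0.0256,-0.001,0]]
  ]
}}

```text
clock: 2.2
tool_pos: [0.374, 0.2626, 0.415]
ee_rot: [180.0, 0.0, 161.5]
wrist_force: [0.2, -0.1, -0.4]
grip_width: 0.0852
gripper_force: 0.0
```

{"name": "apply_moves", "arguments": {
  "series": [
    [[-0.027,-0.0256,-0.001,0],[-0.027,-0.0256,-0.001,0],[-0.027,-0.0256,-0.001,0],[-0.027,-0.0256,-0.001,0],[-0.027,-0.0256,-0.001,0]]
  ]
}}

```text
clock: 2.7
tool_pos: [0.4613, 0.0982, 0.42]
ee_rot: [180.0, 0.0, 161.5]
wrist_force: [0.9, 0.6, 0.4]
grip_width: 0.0853
gripper_force: 0.0
```

{"name": "apply_moves", "arguments": {
  "series": [
    [[0,0,0,-7.5],[0,0,0,-7.5],[0,0,0,-7.5],[0,0,0,0],[0,0,0,0]]
  ]
}}

```text
clock: 3.2
tool_pos: [0.4607, 0.0996, 0.4198]
ee_rot: [180.0, 0.0, -176.2]
wrist_force: [0.5, -0.3, 0.9]
grip_width: 0.0854
gripper_force: 0.0
```

```bash
python3 - <<'E'
from h import *
T=tcp(); np.save("T1.npy",T); im=get_image("wrist"); cv2.imwrite("pics/w1.png",cv2.resize(im,(800,600),interpolation=cv2.INTER_CUBIC)); cv2.imwrite("pics/w1raw.png",im)
for l in("camera_arm","thumb_roll","pinch_spot","collar_top","ring_underside","cam_lever"):
    print(l,[(np.round(b["uv"],1).tolist(),round(b["score"],2)) for b in boxes_of("wrist",l)[:2]])
E
```

```text
camera_arm [([254.5, 231.4], 0.82), ([278.4, 166.4], 0.66)]
thumb_roll [([294.4, 281.7], 0.77)]
pinch_spot [([254.4, 230.0], 0.87)]
collar_top [([251.5, 233.4], 0.91)]
ring_underside [([252.2, 231.5], 0.47)]
cam_lever [([294.9, 280.6], 0.86)]
```

View pics/w1.png

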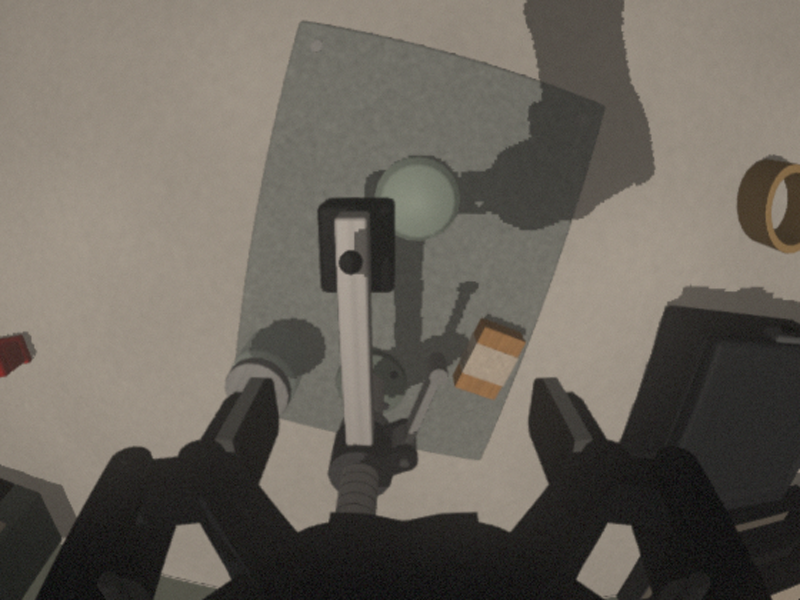

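```bash
python3 - <<'E'
from h import *
T=np.load("T1.npy")
f=.7
def pl(uv,z):
    o,d=ray("wrist",np.array(uv)*f,T); return np.round(o+(z-o[2])/d[2]*d,4)
for n,uv,z in(("barfarmid",(350,216),.14),("screw",(350,262),.154),("barnearmid",(359,443),.14),("barL",(345,400),.14),("barR",(371,400),.14),("roll",(438,362),.14)): print(n,pl(uv,z))
im=cv2.imread("pics/w1raw.png")[215:330,210:330]; cv2.imwrite("pics/w1c.png",cv2.resize(im,None,fx=5,fy=5,interpolation=cv2.INTER_CUBIC))
E
```

```text
barfarmid [0.4222 0.0676 0.14  ]
screw [0.4443 0.07   0.154 ]
barnearmid [0.572 0.077 0.14 ]
barL [0.5383 0.0674 0.14  ]
barR [0.5369 0.0839 0.14  ]
roll [0.507  0.1232 0.14  ]
```

View pics/w1c.png

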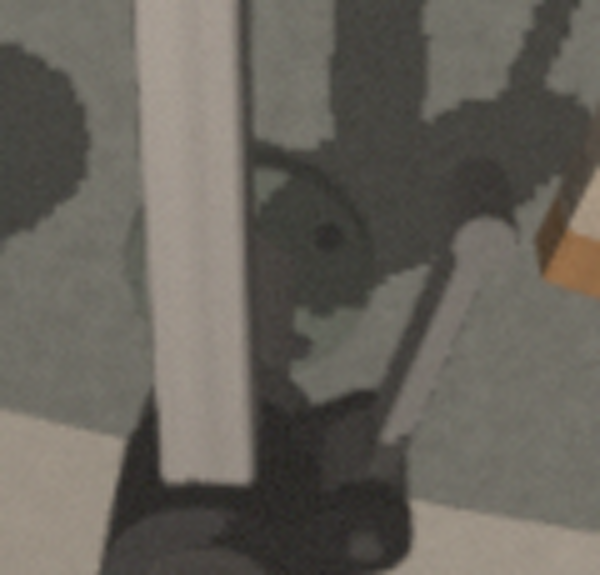

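```bash
python3 - <<'E'
from h import *
T=np.load("T1.npy")
def pl(c,z):
    o,d=ray("wrist",(210+c[0]/5,215+c[1]/5),T); return o+(z-o[2])/d[2]*d
r=pl((483,238),.14); bn=(pl((161,470),.14)+pl((255,470),.14))/2
bf=(pl((136,10),.14)+pl((240,10),.14))/2
print(r,bn,bf)
s=pl((0,0),0)
ax=bn-np.array([.4222,.0676,.14]); yaw=np.arctan2(ax[1],ax[0]); print("yaw",np.degrees(yaw))
c,s_=np.cos(yaw),np.sin(yaw); X=np.array([c,s_]);Y=np.array([-s_,c])
d=r[:2]-bn[:2]; print("roll rel bar end x,y",d@X,d@Y)
tip=np.array([.4222,.0676]); print("axis est", tip+.17*X, "len",(bn[:2]-tip)@X)
E
```

```text
[0.51611791 0.12414194 0.14      ] [0.57067847 0.0772288  0.14      ] [0.47670165 0.07156731 0.14      ]
yaw 3.710423347849032
roll rel bar end x,y -0.051410268562805346 0.05034563466937042
axis est [0.59184366 0.07860135] len 0.14879035627086035
```

{"name": "apply_moves", "arguments": {
  "series": [
    [[-0.028,-0.003,0.02,0],[-0.028,-0.003,0.02,0],[0,0,0.02,0],[0,0,0.02,0],[0,0,0,0]]
  ]
}}

```text
clock: 4.05
tool_pos: [0.5161, 0.0972, 0.3375]
ee_rot: [-179.9, -0.3, -176.1]
wrist_force: [-0.4, -0.8, -0.8]
grip_width: 0.086
gripper_force: 0.0
```

```bash
python3 - <<'E'
from h import *
T=tcp(); np.save("T2.npy",T); print(T[:3,3]); im=get_image("wrist"); cv2.imwrite("pics/w2.png",cv2.resize(im,(800,600),interpolation=cv2.INTER_CUBIC)); cv2.imwrite("pics/w2raw.png",im)
E
```

```text
[0.51611662 0.09721092 0.33747789]
```

View pics/w2.png

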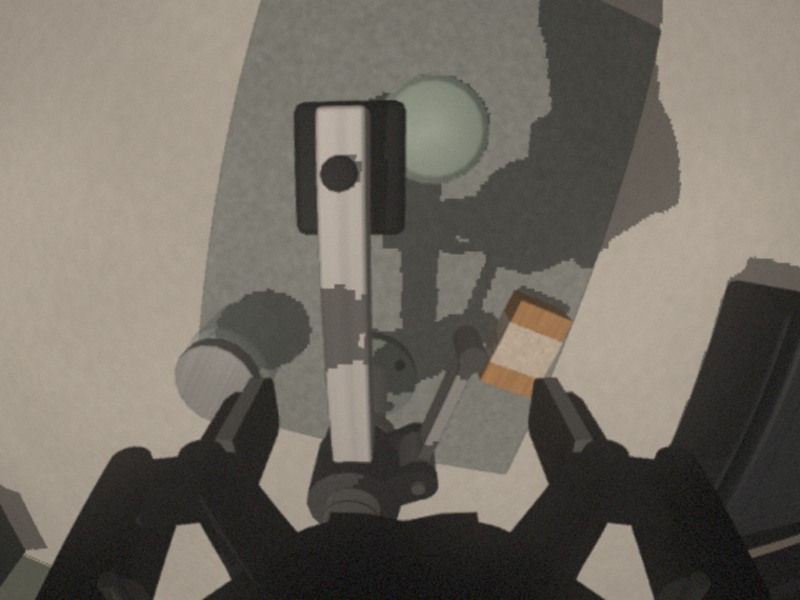

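```bash
python3 - <<'E'
from h import *
T1=np.load("T1.npy");T2=np.load("T2.npy")
f=.7
for n,a,b in(("roll",(438,375.1),(470,357)),("screw",(350,262),(339,172)),("barend mid",(359.4,441.4),(352,461))):
    print(n,tri([ray("wrist",np.array(a)*f,T1),ray("wrist",np.array(b)*f,T2)]))
def pl(uv,z):
    o,d=ray("wrist",np.array(uv)*f,T2); return np.round(o+(z-o[2])/d[2]*d,4)
print(pl((470,357),.14),pl((352,461),.14),pl((343,107),.14))
# ring / collar heights from side & top views: column axis projections
A=np.array([.5915,.0786])
im=cv2.imread("pics/side0.png")
for z in(.108,.148,.16,.18,.2,.22,.24,.278): print(z,proj("side",np.array([*A,z])))
c=im[180:270,225:325]; cv2.imwrite("pics/sc.png",cv2.resize(c,None,fx=6.6,fy=6.6,interpolation=cv2.INTER_CUBIC))
E
```

```text
roll (array([0.51800184, 0.12445698, 0.13612752]), [np.float64(0.00024471662084948545), np.float64(0.0002447166208494858)])
screw (array([0.44578697, 0.06957557, 0.14844117]), [np.float64(0.0001392551155535906), np.float64(0.000139255115553599)])
barend mid (array([0.54038128, 0.0800574 , 0.17929922]), [np.float64(0.0002374202179817245), np.float64(0.0002374202179817058)])
[0.5159 0.1235 0.14  ] [0.5733 0.077  0.14  ] [0.4228 0.0687 0.14  ]
0.108 [257.81107731 234.14184209]
0.148 [257.395048   225.57258378]
0.16 [257.26710087 222.93716367]
0.18 [257.05052368 218.47616582]
0.2 [256.82967474 213.9271795 ]
0.22 [256.6044264  209.28757557]
0.24 [256.37464588 204.55461908]
0.278 [255.92507729 195.29452794]
```

View pics/sc.png

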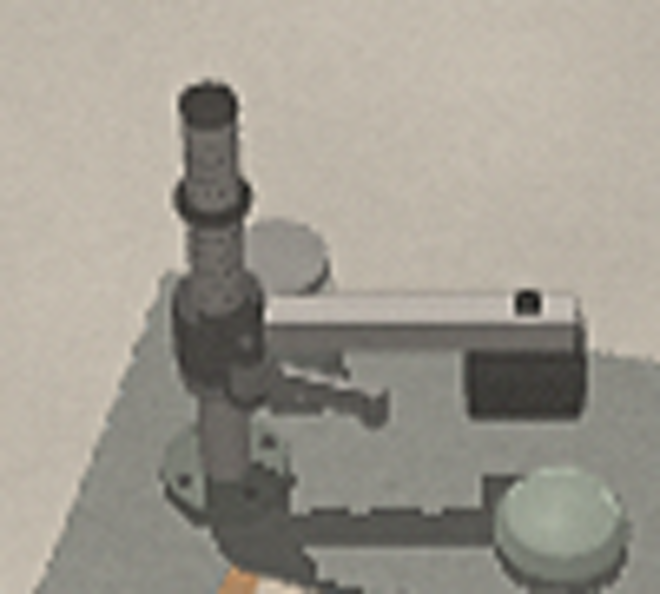

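```bash
python3 - <<'E'
from h import *
A=np.array([.5915,.0786]); o=np.array(get_calibration("side")["extrinsics"])[:2,3]; u=(o-A)/np.linalg.norm(o-A)
g=cv2.imread("pics/side0.png").mean(2)
for r in range(190,240): print(r,g[r,252:262].astype(int).tolist())
for z in np.arange(.18,.245,.005):
    print(round(z,3),"front18",np.round(proj("side",np.array([*(A+.018*u),z])),1),"front12.5",np.round(proj("side",np.array([*(A+.0125*u),z])),1),"back18",np.round(proj("side",np.array([*(A-.018*u),z])),1))
print(proj("side",np.array([*(A+.022*u),.148])),proj("side",np.array([*(A+.0125*u),.148])),proj("side",np.array([*(A-.0125*u),.278])),proj("side",np.array([*(A+.0125*u),.278])))
E
```

```text
190 [184, 185, 185, 185, 189, 183, 184, 184, 182, 181]
191 [184, 188, 190, 184, 179, 185, 181, 189, 183, 184]
192 [189, 181, 182, 141, 98, 140, 137, 175, 187, 184]
193 [183, 97, 47, 54, 56, 59, 49, 65, 183, 188]
194 [102, 54, 61, 66, 68, 66, 63, 53, 98, 195]
195 [67, 61, 68, 68, 65, 68, 67, 63, 46, 193]
196 [65, 63, 67, 69, 70, 69, 71, 66, 49, 158]
197 [117, 57, 67, 70, 74, 71, 69, 60, 56, 200]
198 [138, 60, 63, 64, 67, 63, 67, 68, 78, 187]
199 [138, 95, 83, 77, 77, 78, 84, 106, 86, 155]
200 [142, 91, 109, 109, 110, 111, 109, 102, 74, 191]
201 [168, 81, 105, 107, 104, 107, 105, 99, 78, 158]
202 [168, 86, 101, 106, 96, 98, 104, 98, 84, 155]
203 [164, 69, 101, 102, 108, 107, 99, 101, 78, 161]
204 [172, 78, 93, 93, 105, 103, 84, 104, 85, 160]
205 [201, 84, 101, 97, 95, 98, 106, 104, 86, 151]
206 [186, 82, 100, 101, 108, 105, 104, 102, 85, 122]
207 [100, 94, 93, 88, 96, 95, 106, 105, 94, 60]
208 [48, 97, 104, 108, 102, 110, 100, 102, 95, 66]
209 [51, 85, 95, 110, 92, 113, 82, 104, 103, 58]
210 [52, 70, 101, 109, 110, 108, 111, 106, 98, 59]
211 [49, 62, 75, 102, 107, 105, 104, 81, 67, 51]
[... 1673 characters left out ...]
6 209.7]
0.205 front18 [257.  217.1] front12.5 [256.9 215.7] back18 [256.6 208.6]
0.21 front18 [256.9 215.9] front12.5 [256.9 214.6] back18 [256.5 207.4]
0.215 front18 [256.9 214.7] front12.5 [256.8 213.4] back18 [256.5 206.2]
0.22 front18 [256.8 213.6] front12.5 [256.7 212.3] back18 [256.4 205.1]
0.225 front18 [256.8 212.4] front12.5 [256.7 211.1] back18 [256.3 203.9]
0.23 front18 [256.7 211.2] front12.5 [256.6 209.9] back18 [256.3 202.7]
0.235 front18 [256.6 210. ] front12.5 [256.6 208.7] back18 [256.2 201.5]
0.24 front18 [256.6 208.8] front12.5 [256.5 207.5] back18 [256.2 200.3]
[257.64937228 230.81108597] [257.53889397 228.53548389] [255.78277206 192.36336348] [256.06919793 198.26308552]
```

{"name": "apply_moves", "arguments": {
  "series": [
    [[-0.001,0,0.015,0],[0,0,0.015,0],[0,0,0.015,0],[0,0,0.015,0],[0,0,0,0]]
  ]
}}

```text
clock: 4.6
tool_pos: [0.5177, 0.0976, 0.2795]
ee_rot: [-180.0, -0.1, -176.0]
wrist_force: [-0.4, -0.3, -1.3]
grip_width: 0.0853
gripper_force: 0.0
```

```bash
python3 - <<'E'
from h import *
T=tcp(); print(T[:3,3]); im=get_image("wrist"); cv2.imwrite("pics/w3.png",im[150:420,180:460].repeat(2,0).repeat(2,1))
E
```

```text
[0.51772287 0.09764426 0.27948445]
```

View pics/w3.png

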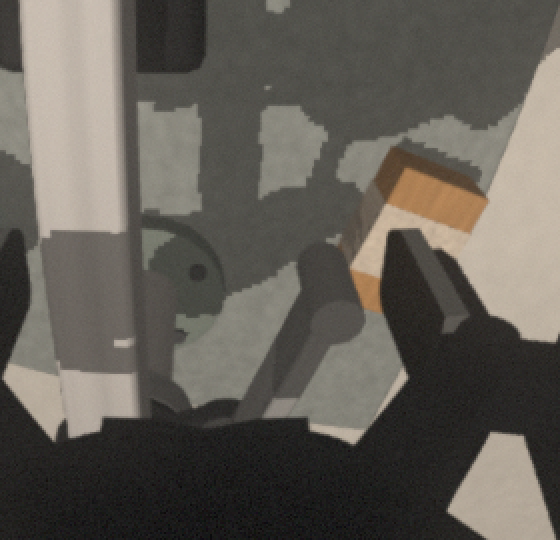

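{"name": "apply_moves", "arguments": {
  "series": [
    [[0,0,0,0],[0,0,0,0],[0,0,0,0],[0,0,0,0],[0,0,0,0]]
  ],
  "fingers": 0.2
}}

```text
clock: 5.15
tool_pos: [0.518, 0.0976, 0.2799]
ee_rot: [180.0, 0.0, -176.1]
wrist_force: [-0.5, 0.1, 0.0]
grip_width: 0.0686
gripper_force: 0.0
```

{"name": "apply_moves", "arguments": {
  "series": [
    [[0,0,0,0],[0,0,0,0],[0,0,0,0],[0,0,0,0],[0,0,0,0]]
  ],
  "fingers": 0.24
}}

```text
clock: 5.65
tool_pos: [0.5179, 0.0976, 0.2797]
ee_rot: [180.0, 0.0, -176.1]
wrist_force: [-0.1, 0.1, 3.2]
grip_width: 0.0655
gripper_force: 8.0
```

{"name": "apply_moves", "arguments": {
  "series": [
    [[0,0,-0.002,0],[0,0,0,0],[0,0,0,0],[0,0,0,0],[0,0,0,0]]
  ],
  "fingers": 0.236
}}

```text
clock: 6.15
tool_pos: [0.5179, 0.0976, 0.2816]
ee_rot: [180.0, -0.0, -176.1]
wrist_force: [0.5, -0.2, -2.1]
grip_width: 0.065
gripper_force: 1.7
```

{"name": "apply_moves", "arguments": {
  "series": [
    [[0,0,-0.002,0],[0,0,-0.002,0],[0,0,-0.002,0],[0,0,-0.002,0],[0,0,0,0]]
  ],
  "fingers": 0.242
}}

```text
clock: 6.65
tool_pos: [0.5179, 0.0975, 0.29]
ee_rot: [-180.0, 0.0, -176.1]
wrist_force: [1.8, -0.5, -3.7]
grip_width: 0.0647
gripper_force: 10.2
```

{"name": "apply_moves", "arguments": {
  "series": [
    [[0,0,-0.004,0],[0,0,-0.004,0],[0,0,-0.004,0],[0,0,-0.004,0],[0,0,-0.004,0]]
  ],
  "fingers": 0.24
}}

```text
clock: 7.15
tool_pos: [0.5179, 0.0975, 0.3101]
ee_rot: [180.0, 0.0, -176.1]
wrist_force: [2.8, -1.0, -5.3]
grip_width: 0.0646
gripper_force: 8.7
```

{"name": "apply_moves", "arguments": {
  "series": [
    [[0,0,-0.006,0],[0,0,-0.006,0],[0,0,-0.006,0],[0,0,-0.006,0],[0,0,-0.006,0]]
  ]
}}

```text
clock: 7.65
tool_pos: [0.5179, 0.0975, 0.3403]
ee_rot: [180.0, 0.0, -176.1]
wrist_force: [2.9, -1.5, -5.6]
grip_width: 0.0649
gripper_force: 8.7
```

```bash
python3 - <<'E'
from h import *
T=tcp(); print(T[:3,3]); im=get_image("side"); cv2.imwrite("pics/s2raw.png",im)
g=im.mean(2)
for r in range(204,232): print(r,g[r,248:266].astype(int).tolist())
c=im[180:270,225:325]; cv2.imwrite("pics/sc2.png",cv2.resize(c,None,fx=6.6,fy=6.6,interpolation=cv2.INTER_CUBIC))
E
```

```text
[0.51794029 0.09753896 0.3402725 ]
204 [193, 192, 193, 200, 186, 82, 94, 98, 110, 111, 86, 102, 90, 167, 198, 193, 190, 192]
205 [194, 190, 193, 195, 213, 89, 105, 98, 99, 101, 110, 105, 88, 160, 202, 191, 188, 188]
206 [191, 192, 195, 202, 197, 87, 107, 106, 110, 112, 110, 103, 84, 129, 196, 196, 194, 189]
207 [193, 194, 200, 203, 105, 98, 93, 89, 98, 101, 110, 105, 99, 59, 143, 200, 193, 189]
208 [194, 197, 202, 147, 47, 99, 106, 111, 113, 116, 103, 109, 97, 70, 40, 194, 200, 191]
209 [194, 196, 204, 81, 55, 90, 99, 111, 97, 113, 87, 110, 106, 59, 53, 113, 191, 199]
210 [194, 203, 168, 64, 60, 73, 107, 118, 116, 111, 115, 110, 103, 60, 61, 71, 126, 197]
211 [196, 206, 105, 67, 62, 68, 83, 104, 108, 112, 108, 84, 66, 60, 61, 85, 129, 182]
212 [196, 208, 101, 93, 63, 59, 59, 59, 64, 70, 59, 60, 61, 65, 63, 66, 76, 203]
213 [197, 210, 96, 92, 75, 65, 68, 61, 66, 62, 62, 61, 63, 63, 73, 89, 57, 202]
214 [196, 210, 77, 79, 98, 75, 72, 68, 68, 70, 64, 69, 72, 69, 68, 64, 77, 204]
215 [198, 211, 91, 59, 89, 97, 78, 79, 75, 73, 69, 76, 70, 72, 71, 62, 93, 184]
216 [196, 212, 126, 57, 70, 7
[... 624 characters left out ...]
 [202, 147, 146, 153, 133, 87, 60, 68, 71, 71, 67, 85, 93, 97, 94, 89, 92, 88]
225 [172, 137, 142, 147, 154, 161, 72, 75, 69, 75, 69, 82, 97, 97, 94, 90, 91, 96]
226 [144, 139, 144, 146, 147, 159, 98, 106, 94, 103, 89, 71, 93, 93, 93, 92, 84, 123]
227 [140, 143, 142, 146, 144, 150, 108, 86, 96, 116, 97, 66, 85, 93, 94, 71, 62, 148]
228 [142, 143, 142, 145, 146, 145, 104, 105, 98, 101, 102, 88, 64, 62, 63, 68, 73, 124]
229 [142, 140, 144, 146, 142, 148, 102, 103, 108, 110, 115, 114, 82, 74, 73, 91, 101, 108]
230 [144, 142, 140, 147, 143, 151, 107, 98, 109, 108, 111, 110, 107, 100, 118, 108, 106, 116]
231 [147, 145, 143, 144, 143, 155, 127, 100, 108, 108, 113, 111, 104, 100, 146, 137, 97, 111]
```

View pics/sc2.png

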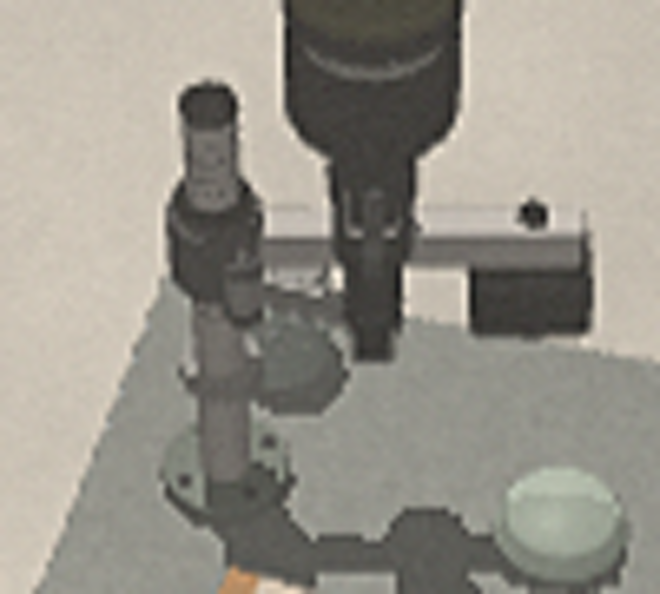

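{"name": "apply_moves", "arguments": {
  "series": [
    [[0,0,-0.0015,0],[0,0,-0.0015,0],[0,0,-0.0015,0],[0,0,-0.0015,0],[0,0,0,0]]
  ]
}}

```text
clock: 8.2
tool_pos: [0.5179, 0.0974, 0.3453]
ee_rot: [-180.0, -0.0, -176.1]
wrist_force: [2.7, -0.2, -7.8]
grip_width: 0.0649
gripper_force: 8.1
```

```bash
python3 - <<'E'
from h import *
T=tcp(); print(T[:3,3]); im=get_image("side"); cv2.imwrite("pics/s3raw.png",im)
g=im.mean(2)
for r in range(206,228): print(r,g[r,248:266].astype(int).tolist())
# lift by matching the camera/screw patch (x2) between pictures
a=cv2.imread("pics/side0.png",0)
for n in("s2raw","s3raw"):
    b=cv2.imread(f"pics/{n}.png",0)
    t=cv2.resize(a[218:246,293:318],None,fx=8,fy=8,interpolation=cv2.INTER_CUBIC); w=cv2.resize(b[195:240,285:325],None,fx=8,fy=8,interpolation=cv2.INTER_CUBIC)
    m=cv2.matchTemplate(w,t,cv2.TM_CCOEFF_NORMED); _,v,_,l=cv2.minMaxLoc(m); print(n,v,"shift px",l[0]/8+285-293,l[1]/8+195-218)
p=np.array([.445,.0696,.128])
for z in(0,.05,.055,.06,.065,.07): print(z,proj("side",p+[0,0,z])-proj("side",p))
E
```

```text
[0.51787175 0.0974475  0.34529959]
206 [196, 194, 193, 201, 198, 88, 103, 106, 112, 108, 112, 105, 89, 127, 195, 197, 193, 190]
207 [193, 198, 200, 197, 104, 97, 99, 86, 99, 100, 111, 109, 96, 63, 111, 195, 193, 190]
208 [195, 198, 200, 116, 49, 98, 106, 115, 110, 113, 105, 107, 94, 69, 48, 127, 198, 195]
209 [194, 201, 160, 61, 54, 92, 100, 114, 98, 111, 88, 111, 108, 63, 60, 61, 167, 191]
210 [196, 207, 97, 70, 62, 73, 108, 114, 114, 114, 114, 110, 104, 60, 62, 64, 126, 175]
211 [198, 207, 76, 73, 67, 65, 81, 110, 110, 113, 109, 79, 66, 61, 60, 94, 58, 201]
212 [200, 211, 95, 93, 65, 68, 63, 57, 62, 68, 60, 60, 58, 64, 64, 89, 56, 199]
213 [199, 212, 76, 85, 86, 74, 63, 62, 66, 62, 65, 61, 61, 62, 74, 61, 87, 203]
214 [194, 211, 80, 58, 89, 97, 75, 65, 65, 65, 66, 69, 71, 70, 70, 61, 133, 191]
215 [197, 212, 90, 62, 68, 74, 95, 73, 74, 75, 74, 71, 69, 71, 67, 58, 87, 99]
216 [194, 209, 125, 60, 71, 72, 72, 72, 69, 70, 70, 71, 69, 75, 80, 62, 96, 109]
217 [198, 210, 124, 59, 68, 68, 73, 76, 70, 71, 72, 70, 86, 99, 112, 69, 105, 108]
218 [196, 209, 124, 63, 66, 70, 68, 70, 74, 72, 80
[... 347 characters left out ...]
 91, 91]
223 [205, 146, 152, 156, 118, 78, 63, 71, 73, 66, 72, 93, 95, 96, 90, 91, 91, 90]
224 [199, 147, 143, 150, 154, 132, 71, 67, 76, 71, 69, 85, 92, 93, 92, 89, 93, 94]
225 [173, 136, 141, 143, 150, 153, 101, 88, 92, 89, 64, 79, 94, 97, 91, 91, 86, 91]
226 [144, 140, 144, 144, 146, 152, 99, 104, 110, 118, 92, 66, 85, 92, 91, 86, 63, 100]
227 [140, 144, 143, 143, 145, 151, 102, 84, 93, 113, 111, 78, 64, 69, 68, 70, 70, 146]
s2raw 0.9482805728912354 shift px 0.875 -13.0
s3raw 0.9487759470939636 shift px 0.875 -14.0
0 [0. 0.]
0.05 [  0.60789768 -10.9808112 ]
0.055 [  0.67032338 -12.10844312]
0.06 [  0.73305527 -13.24160605]
0.065 [  0.79609562 -14.38034076]
0.07 [  0.85944671 -15.52468847]
```

{"name": "apply_moves", "arguments": {
  "series": [
    [[0,0,-0.001,0],[0,0,0,0],[0,0,-0.001,0],[0,0,0,0],[0,0,0,0]]
  ]
}}

```text
clock: 8.75
tool_pos: [0.5174, 0.0975, 0.3474]
ee_rot: [-180.0, -0.1, -176.0]
wrist_force: [3.0, -0.6, -12.4]
grip_width: 0.0644
gripper_force: 7.7
```

{"name": "apply_moves", "arguments": {
  "series": [
    [[0,0,0.001,0],[0,0,0.001,0],[0,0,0,0],[0,0,0,0],[0,0,0,0]]
  ]
}}

```text
clock: 9.25
tool_pos: [0.5174, 0.0975, 0.3457]
ee_rot: [-180.0, -0.1, -176.1]
wrist_force: [-1.8, -1.9, -3.8]
grip_width: 0.065
gripper_force: 8.7
```

```bash
python3 - <<'E'
from h import *
im=get_image("side"); cv2.imwrite("pics/s4raw.png",im)
a=[cv2.imread(f"pics/{n}.png").mean(2) for n in("side0","s3raw","s4raw")]
for r in range(205,220): print(r,*[x[r,250:264].astype(int).tolist() for x in a])
E
```

```text
205 [179, 188, 201, 84, 101, 97, 95, 98, 106, 104, 86, 151, 187, 180] [190, 198, 212, 88, 107, 101, 101, 101, 115, 104, 90, 157, 204, 193] [192, 198, 213, 89, 106, 102, 102, 101, 112, 102, 89, 157, 201, 195]
206 [183, 189, 186, 82, 100, 101, 108, 105, 104, 102, 85, 122, 186, 185] [193, 201, 198, 88, 103, 106, 112, 108, 112, 105, 89, 127, 195, 197] [194, 199, 198, 89, 103, 106, 110, 110, 110, 104, 89, 129, 198, 197]
207 [184, 185, 100, 94, 93, 88, 96, 95, 106, 105, 94, 60, 136, 190] [200, 197, 104, 97, 99, 86, 99, 100, 111, 109, 96, 63, 111, 195] [203, 195, 103, 99, 98, 90, 100, 101, 114, 109, 99, 58, 144, 192]
208 [190, 144, 48, 97, 104, 108, 102, 110, 100, 102, 95, 66, 40, 189] [200, 116, 49, 98, 106, 115, 110, 113, 105, 107, 94, 69, 48, 127] [202, 111, 52, 100, 106, 112, 108, 112, 105, 106, 90, 68, 44, 121]
209 [192, 106, 51, 85, 95, 110, 92, 113, 82, 104, 103, 58, 49, 146] [160, 61, 54, 92, 100, 114, 98, 111, 88, 111, 108, 63, 60, 61] [162, 65, 56, 91, 100, 111, 101, 113, 87, 107, 109, 65, 58, 62]
210 [194, 110, 52, 70, 101, 109, 110, 108, 111, 106, 98, 59, 56, 160] [97, 70, 62, 7
[... 1082 characters left out ...]
 88, 95, 147, 145] [125, 60, 71, 72, 72, 72, 69, 70, 70, 71, 69, 75, 80, 62] [126, 61, 69, 70, 70, 70, 77, 74, 75, 75, 72, 75, 71, 63]
217 [186, 187, 196, 118, 90, 101, 107, 109, 109, 98, 95, 92, 147, 146] [124, 59, 68, 68, 73, 76, 70, 71, 72, 70, 86, 99, 112, 69] [123, 61, 71, 72, 68, 69, 72, 71, 72, 70, 75, 101, 91, 67]
218 [187, 189, 195, 132, 78, 92, 103, 108, 106, 92, 97, 97, 151, 147] [124, 63, 66, 70, 68, 70, 74, 72, 80, 73, 102, 104, 89, 91] [122, 59, 68, 71, 73, 71, 68, 73, 70, 72, 76, 130, 116, 91]
219 [186, 187, 194, 131, 94, 102, 105, 106, 92, 101, 95, 90, 152, 147] [130, 56, 72, 73, 75, 73, 71, 73, 66, 75, 93, 90, 88, 89] [130, 58, 69, 72, 72, 73, 71, 72, 69, 95, 93, 94, 85, 90]
```

{"name": "apply_moves", "arguments": {
  "series": [
    [[0,-0.0008,-0.0004,0],[0,-0.0009,-0.0003,0],[0,-0.0008,-0.0003,0],[0,0,0,0],[0,0,0,0]]
  ],
  "fingers": 0.3
}}

```text
clock: 9.8
tool_pos: [0.5173, 0.0964, 0.3465]
ee_rot: [179.9, -0.1, -175.9]
wrist_force: [-4.7, 2.4, -5.0]
grip_width: 0.06
gripper_force: 10.4
```

{"name": "apply_moves", "arguments": {
  "series": [
    [[0,-0.001,-0.0004,0],[0,-0.0012,-0.0004,0],[0,-0.0013,-0.0004,0],[0,0,0,0],[0,0,0,0]]
  ],
  "fingers": 0.38
}}

```text
clock: 10.3
tool_pos: [0.5197, 0.092, 0.3488]
ee_rot: [179.9, 0.3, -176.1]
wrist_force: [-0.3, 0.5, -0.1]
grip_width: 0.053
gripper_force: 0.2
```

```bash
python3 - <<'E'
from h import *
im=get_image("side"); cv2.imwrite("pics/s5raw.png",im)
a0=cv2.imread("pics/side0.png",0)
for n in("s3raw","s4raw","s5raw"):
    b=cv2.imread(f"pics/{n}.png",0)
    t=cv2.resize(a0[218:246,293:318],None,fx=16,fy=16,interpolation=cv2.INTER_CUBIC); w=cv2.resize(b[195:240,285:325],None,fx=16,fy=16,interpolation=cv2.INTER_CUBIC)
    m=cv2.matchTemplate(w,t,cv2.TM_CCOEFF_NORMED); _,v,_,l=cv2.minMaxLoc(m); print(n,v,"shift px",l[0]/16+285-293,l[1]/16+195-218)
a=[cv2.imread(f"pics/{n}.png").mean(2) for n in("s3raw","s4raw","s5raw")]
for r in range(209,228): print(r,*[x[r,250:265].astype(int).tolist() for x in a])
E
```

```text
s3raw 0.9490842223167419 shift px 0.875 -13.9375
s4raw 0.9432782530784607 shift px 0.875 -13.6875
s5raw 0.9551868438720703 shift px 0.625 -8.8125
209 [160, 61, 54, 92, 100, 114, 98, 111, 88, 111, 108, 63, 60, 61, 167] [162, 65, 56, 91, 100, 111, 101, 113, 87, 107, 109, 65, 58, 62, 200] [203, 117, 54, 88, 99, 116, 98, 116, 86, 111, 110, 57, 47, 155, 199]
210 [97, 70, 62, 73, 108, 114, 114, 114, 114, 110, 104, 60, 62, 64, 126] [104, 69, 65, 73, 109, 114, 115, 113, 112, 111, 102, 57, 56, 69, 128] [206, 119, 57, 72, 104, 116, 115, 113, 117, 109, 104, 58, 52, 170, 198]
211 [76, 73, 67, 65, 81, 110, 110, 113, 109, 79, 66, 61, 60, 94, 58] [108, 73, 64, 63, 77, 107, 110, 108, 107, 78, 68, 59, 62, 64, 94] [202, 140, 58, 63, 79, 108, 109, 110, 110, 84, 67, 56, 68, 209, 198]
212 [95, 93, 65, 68, 63, 57, 62, 68, 60, 60, 58, 64, 64, 89, 56] [95, 93, 60, 68, 59, 60, 66, 68, 57, 60, 61, 65, 65, 93, 62] [202, 207, 56, 61, 59, 60, 63, 69, 59, 56, 60, 59, 68, 161, 197]
213 [76, 85, 86, 74, 63, 62, 66, 62, 65, 61, 61, 62, 74, 61, 87] [87, 92, 75, 68, 66, 59, 66, 64, 63, 63, 62, 67, 72, 74, 63] [198, 13
[... 2086 characters left out ...]
, 69, 70, 78, 95, 97, 92, 93, 97] [154, 63, 68, 70, 72, 69, 71, 72, 70, 75, 72, 73, 69, 65, 69]
225 [141, 143, 150, 153, 101, 88, 92, 89, 64, 79, 94, 97, 91, 91, 86] [143, 147, 149, 156, 101, 85, 75, 81, 73, 85, 98, 98, 95, 91, 89] [150, 80, 66, 66, 70, 71, 72, 73, 72, 77, 72, 69, 69, 68, 78]
226 [144, 144, 146, 152, 99, 104, 110, 118, 92, 66, 85, 92, 91, 86, 63] [143, 145, 146, 153, 96, 105, 116, 122, 94, 74, 92, 91, 92, 88, 57] [147, 113, 69, 67, 71, 75, 72, 70, 70, 92, 77, 82, 79, 86, 92]
227 [143, 143, 145, 151, 102, 84, 93, 113, 111, 78, 64, 69, 68, 70, 70] [143, 144, 144, 147, 107, 83, 94, 113, 115, 61, 71, 76, 72, 65, 65] [146, 153, 114, 75, 71, 68, 70, 69, 67, 87, 94, 96, 95, 93, 84]
```

```bash
python3 - <<'E'
from h import *
w=get_image("wrist"); s=get_image("side"); cv2.imwrite("pics/s6raw.png",s); cv2.imwrite("pics/w6raw.png",w)
print(tcp()[:3,3], ctrl.observe()["grip_width"])
a=w[150:420,150:470]; b=cv2.resize(s[180:270,225:325],(480,432),interpolation=cv2.INTER_CUBIC)
out=np.zeros((600,800,3),np.uint8); out[:270,:320]=a; out[:432,320:]=b; cv2.imwrite("pics/v7.png",out)
E
```

```text
[0.51912779 0.09160284 0.3484451 ] 0.052748591592200494
```

View pics/v7.png

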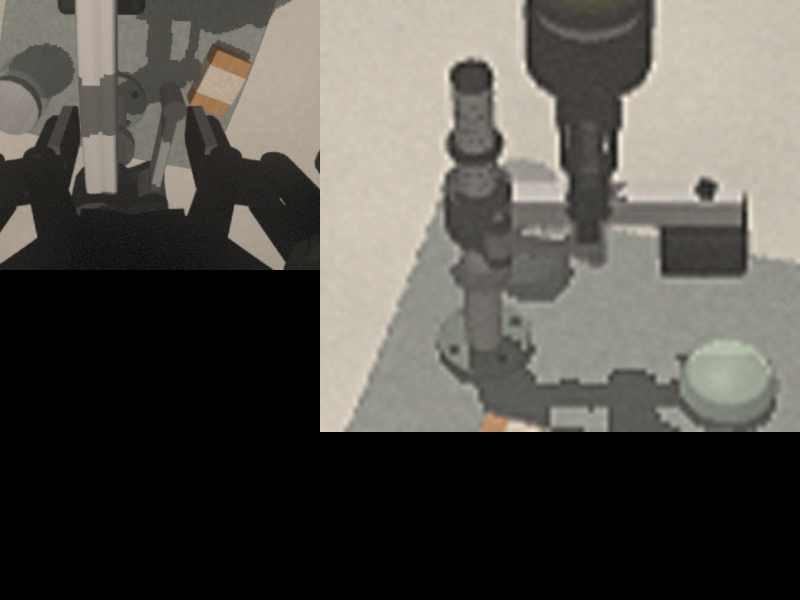

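```bash
python3 - <<'E'
from h import *
a0=cv2.imread("pics/side0.png",0)
cv2.imwrite("pics/s7raw.png",get_image("side"))
for n in("s5raw","s6raw","s7raw"):
    b=cv2.imread(f"pics/{n}.png",0)
    t=cv2.resize(a0[218:246,293:318],None,fx=16,fy=16,interpolation=cv2.INTER_CUBIC); w=cv2.resize(b[195:250,285:325],None,fx=16,fy=16,interpolation=cv2.INTER_CUBIC)
    m=cv2.matchTemplate(w,t,cv2.TM_CCOEFF_NORMED); _,v,_,l=cv2.minMaxLoc(m); print(n,v,"shift px",l[0]/16+285-293,l[1]/16+195-218)
T=tcp()
def pl(uv,z):
    o,d=ray("wrist",uv,T); return np.round(o+(z-o[2])/d[2]*d,4)
h=.040
r=pl((172+150,106+150),.14+h); e1=pl((91+150,190+150),.14+h); e2=pl((117+150,190+150),.14+h); f1=pl((78+150,20+150),.14+h); f2=pl((115+150,20+150),.14+h)
print(r,e1,e2,f1,f2)
e=(e1+e2)/2; f=(f1+f2)/2; yaw=np.arctan2(*(e-f)[[1,0]]); X=np.array([np.cos(yaw),np.sin(yaw)]);Y=np.array([-X[1],X[0]]); A=np.array([.5915,.0786])
print(np.degrees(yaw),(r[:2]-A)@X,(r[:2]-A)@Y,(r-e)[:2]@Y, (e[:2]-A)@Y)
E
```

```text
s5raw 0.9551852345466614 shift px 0.625 -8.8125
s6raw 0.9636842012405396 shift px 0.375 -6.25
s7raw 0.9685755968093872 shift px 0.3125 -4.8125
[0.509  0.1095 0.18  ] [0.5666 0.0711 0.18  ] [0.5651 0.0857 0.18  ] [0.47  0.064 0.18 ] [0.469  0.0802 0.18  ]
3.7410514215886916 -0.08030806191143662 0.03621705664502382 0.034743037720898755 0.0014740189241250657
```

{"name": "apply_moves", "arguments": {
  "series": [
    [[0.002,0,0,0],[0,0,0,0],[0,0,0,0],[0,0,0.01,0],[0,0,0.01,0]]
  ],
  "fingers": 0.1
}}

```text
clock: 11.0
tool_pos: [0.5164, 0.0914, 0.3272]
ee_rot: [180.0, 0.0, -176.1]
wrist_force: [-0.8, -0.5, 0.9]
grip_width: 0.0769
gripper_force: 0.0
```

```bash
python3 - <<'E'
from h import *
w=get_image("wrist"); T=tcp(); np.save("T8.npy",T); print(T[:3,3]); cv2.imwrite("pics/w8raw.png",w); cv2.imwrite("pics/s8raw.png",get_image("side"))
a0=cv2.imread("pics/side0.png",0)
b=cv2.imread("pics/s8raw.png",0)
t=cv2.resize(a0[218:246,293:318],None,fx=16,fy=16,interpolation=cv2.INTER_CUBIC); ww=cv2.resize(b[195:250,285:325],None,fx=16,fy=16,interpolation=cv2.INTER_CUBIC)
m=cv2.matchTemplate(ww,t,cv2.TM_CCOEFF_NORMED); _,v,_,l=cv2.minMaxLoc(m); print(v,l[0]/16+285-293,l[1]/16+195-218)
cv2.imwrite("pics/v8.png",cv2.resize(w[150:400,170:470],None,fx=2.4,fy=2.4,interpolation=cv2.INTER_CUBIC))
E
```

```text
[0.51573701 0.09124798 0.32553937]
0.9941335916519165 0.0 0.0625
```

View pics/v8.png

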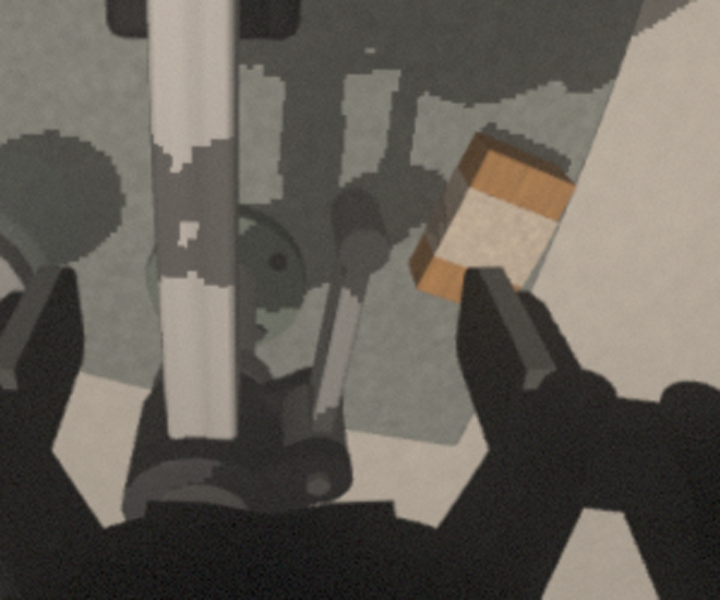

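```bash
python3 - <<'E'
from h import *
T=np.load("T8.npy")
def pl(c,z=.14):
    o,d=ray("wrist",(170+c[0]/2.4,150+c[1]/2.4),T); return (o+(z-o[2])/d[2]*d)[:2]
r=pl((364,250)); e=(pl((168,430))+pl((236,430)))/2; f=(pl((149,10))+pl((236,10)))/2
yaw=np.arctan2(*(e-f)[[1,0]]); X=np.array([np.cos(yaw),np.sin(yaw)]);Y=np.array([-X[1],X[0]])
print(r,e,f,np.degrees(yaw),"roll off bar",(r-e)@Y,(r-e)@X)
y=(r-e)@Y; p=r-Y*(y+9-(y+15)/2); print("centre",p,"width",y+15,"delta tool",(p-T[:2,3])@T[:2,0],(p-T[:2,3])@T[:2,1])
E
```

```text
[0.51281672 0.11174253] [0.56829829 0.0769852 ] [0.46155388 0.07134027] 3.0271338182932936 roll off bar 0.03763874850004583 -0.053568653575473975
centre [ 0.59302387 -1.40495755] width 15.037638748500045 delta tool 0.026093359868946606 -1.4979728751998727
```

{"name": "apply_moves", "arguments": {
  "series": [
    [[0.001,0,0.012,0],[0,0,0.012,0],[0,0,0.012,0],[0,0,0.0075,0],[0,0,0,0]]
  ]
}}

```text
clock: 11.6
tool_pos: [0.5149, 0.0914, 0.2831]
ee_rot: [-180.0, -0.1, -176.0]
wrist_force: [0.0, -1.3, 0.2]
grip_width: 0.0768
gripper_force: 0.0
```

{"name": "apply_moves", "arguments": {
  "series": [
    [[0,0,0,0],[0,0,0,0],[0,0,0,0],[0,0,0,0],[0,0,0,0]]
  ],
  "fingers": 0.37
}}

```text
clock: 12.1
tool_pos: [0.5154, 0.0914, 0.2846]
ee_rot: [180.0, 0.0, -176.1]
wrist_force: [0.7, 0.4, 1.1]
grip_width: 0.0537
gripper_force: 0.1
```

{"name": "apply_moves", "arguments": {
  "series": [
    [[0,0,0.0025,0],[0,0,0,0],[0,0,0,0],[0,0,0,0],[0,0,0,0]]
  ],
  "fingers": 0.385
}}

```text
clock: 12.6
tool_pos: [0.5155, 0.0915, 0.282]
ee_rot: [180.0, 0.0, -176.1]
wrist_force: [1.0, -0.2, 2.4]
grip_width: 0.0522
gripper_force: 2.2
```

{"name": "apply_moves", "arguments": {
  "series": [
    [[0,0,0,0],[0,0,0,0],[0,0,0,0],[0,0,0,0],[0,0,0,0]]
  ],
  "fingers": 0.389
}}

```text
clock: 13.1
tool_pos: [0.5155, 0.0914, 0.282]
ee_rot: [180.0, 0.0, -176.1]
wrist_force: [1.4, -1.1, 2.2]
grip_width: 0.0523
gripper_force: 8.1
```

{"name": "apply_moves", "arguments": {
  "series": [
    [[0,0,-0.002,0],[0,0,-0.003,0],[0,0,-0.005,0],[0,0,-0.005,0],[0,0,-0.005,0]]
  ]
}}

```text
clock: 13.6
tool_pos: [0.5156, 0.0912, 0.3022]
ee_rot: [-180.0, 0.0, -176.1]
wrist_force: [4.5, -1.5, -7.0]
grip_width: 0.0521
gripper_force: 8.1
```

{"name": "apply_moves", "arguments": {
  "series": [
    [[0,0,-0.005,0],[0,0,-0.005,0],[0,0,-0.005,0],[0,0,-0.005,0],[0,0,-0.005,0]]
  ]
}}

```text
clock: 14.1
tool_pos: [0.5155, 0.0912, 0.3274]
ee_rot: [-180.0, 0.0, -176.1]
wrist_force: [5.3, -1.4, -6.4]
grip_width: 0.0525
gripper_force: 8.1
```

{"name": "apply_moves", "arguments": {
  "series": [
    [[0,0,-0.004,0],[0,0,-0.004,0],[0,0,-0.004,0],[0,0,-0.002,0],[0,0,0,0]]
  ]
}}

```text
clock: 14.6
tool_pos: [0.5154, 0.0912, 0.3415]
ee_rot: [-180.0, 0.0, -176.1]
wrist_force: [3.7, -2.1, -2.1]
grip_width: 0.0522
gripper_force: 8.7
```

```bash
cat > lift.py <<'E'
from h import *
import sys
cv2.imwrite(f"pics/{sys.argv[1]}.png",get_image("side")); a0=cv2.imread("pics/side0.png",0)
for n in("s3raw","s4raw",sys.argv[1]):
    b=cv2.imread(f"pics/{n}.png",0)
    t=cv2.resize(a0[218:246,293:318],None,fx=16,fy=16,interpolation=cv2.INTER_CUBIC); w=cv2.resize(b[195:250,270:335],None,fx=16,fy=16,interpolation=cv2.INTER_CUBIC)
    m=cv2.matchTemplate(w,t,cv2.TM_CCOEFF_NORMED); _,v,_,l=cv2.minMaxLoc(m); print(n,round(v,3),"shift px",l[0]/16+270-293,l[1]/16+195-218)
a=[cv2.imread(f"pics/{n}.png").mean(2) for n in("s4raw",sys.argv[1])]
for r in range(207,220): print(r,*[x[r,250:264].astype(int).tolist() for x in a])
E
python3 lift.py s9raw
```

```text
s3raw 0.949 shift px 0.875 -13.9375
s4raw 0.943 shift px 0.875 -13.6875
s9raw 0.948 shift px 0.8125 -13.0
207 [203, 195, 103, 99, 98, 90, 100, 101, 114, 109, 99, 58, 144, 192] [197, 198, 103, 98, 96, 91, 100, 101, 109, 105, 98, 59, 143, 203]
208 [202, 111, 52, 100, 106, 112, 108, 112, 105, 106, 90, 68, 44, 121] [203, 152, 46, 100, 106, 109, 111, 110, 105, 107, 99, 68, 40, 192]
209 [162, 65, 56, 91, 100, 111, 101, 113, 87, 107, 109, 65, 58, 62] [199, 80, 57, 88, 97, 115, 99, 113, 90, 110, 105, 65, 50, 114]
210 [104, 69, 65, 73, 109, 114, 115, 113, 112, 111, 102, 57, 56, 69] [164, 66, 61, 71, 107, 111, 113, 117, 112, 103, 105, 57, 59, 72]
211 [108, 73, 64, 63, 77, 107, 110, 108, 107, 78, 68, 59, 62, 64] [106, 69, 62, 65, 79, 109, 111, 109, 109, 83, 65, 63, 59, 84]
212 [95, 93, 60, 68, 59, 60, 66, 68, 57, 60, 61, 65, 65, 93] [103, 92, 66, 64, 61, 60, 65, 70, 62, 60, 65, 63, 64, 69]
213 [87, 92, 75, 68, 66, 59, 66, 64, 63, 63, 62, 67, 72, 74] [94, 92, 71, 67, 67, 60, 60, 62, 61, 60, 63, 65, 69, 91]
214 [80, 74, 97, 76, 77, 66, 66, 65, 68, 65, 76, 73, 73, 61] [72, 78, 100, 78, 70, 68, 69, 66, 67, 68, 74, 72, 72, 62]
215 [90, 57, 75, 88, 101, 73, 72, 75, 72, 72, 74, 68, 67, 63] [94, 57, 86, 101, 78, 75, 73, 75, 75, 71, 73, 69, 72, 61]
216 [126, 61, 69, 70, 70, 70, 77, 74, 75, 75, 72, 75, 71, 63] [124, 58, 64, 74, 91, 88, 73, 73, 73, 72, 72, 73, 66, 63]
217 [123, 61, 71, 72, 68, 69, 72, 71, 72, 70, 75, 101, 91, 67] [126, 61, 68, 68, 70, 71, 68, 71, 71, 71, 74, 82, 70, 64]
218 [122, 59, 68, 71, 73, 71, 68, 73, 70, 72, 76, 130, 116, 91] [124, 57, 70, 75, 72, 72, 70, 72, 76, 74, 75, 102, 79, 69]
219 [130, 58, 69, 72, 72, 73, 71, 72, 69, 95, 93, 94, 85, 90] [132, 58, 68, 72, 73, 70, 73, 71, 70, 73, 71, 106, 82, 95]
```

{"name": "apply_moves", "arguments": {
  "series": [
    [[0,0,-0.0015,0],[0,0,-0.0015,0],[0,0,-0.001,0],[0,0,-0.001,0],[0,0,0,0]]
  ]
}}

```text
clock: 15.15
tool_pos: [0.5155, 0.0911, 0.3458]
ee_rot: [-180.0, 0.0, -176.1]
wrist_force: [6.3, -2.4, -5.9]
grip_width: 0.0522
gripper_force: 8.7
```

```bash
python3 lift.py s10raw | head -3
```

```text
s3raw 0.949 shift px 0.875 -13.9375
s4raw 0.943 shift px 0.875 -13.6875
s10raw 0.95 shift px 0.875 -13.875
```

{"name": "apply_moves", "arguments": {
  "series": [
    [[0,-0.002,-0.0008,0],[0,-0.002,-0.0007,0],[0,-0.002,-0.0005,0],[0,0,0,0],[0,0,0,0]]
  ],
  "fingers": 0.62
}}

```text
clock: 15.7
tool_pos: [0.5156, 0.0854, 0.3478]
ee_rot: [-180.0, -0.0, -176.0]
wrist_force: [4.4, -0.8, -4.5]
grip_width: 0.0331
gripper_force: 19.6
```

```bash
python3 lift.py s11raw
```

```text
s3raw 0.949 shift px 0.875 -13.9375
s4raw 0.943 shift px 0.875 -13.6875
s11raw 0.937 shift px 0.875 -12.0
207 [203, 195, 103, 99, 98, 90, 100, 101, 114, 109, 99, 58, 144, 192] [201, 196, 106, 95, 97, 86, 97, 99, 109, 105, 103, 62, 112, 192]
208 [202, 111, 52, 100, 106, 112, 108, 112, 105, 106, 90, 68, 44, 121] [198, 116, 48, 100, 105, 112, 111, 112, 104, 108, 94, 67, 44, 124]
209 [162, 65, 56, 91, 100, 111, 101, 113, 87, 107, 109, 65, 58, 62] [162, 64, 58, 89, 100, 114, 99, 112, 85, 109, 109, 64, 56, 71]
210 [104, 69, 65, 73, 109, 114, 115, 113, 112, 111, 102, 57, 56, 69] [101, 74, 64, 72, 108, 115, 116, 114, 113, 106, 103, 59, 62, 67]
211 [108, 73, 64, 63, 77, 107, 110, 108, 107, 78, 68, 59, 62, 64] [73, 78, 65, 65, 81, 110, 110, 111, 108, 81, 68, 61, 62, 68]
212 [95, 93, 60, 68, 59, 60, 66, 68, 57, 60, 61, 65, 65, 93] [92, 95, 57, 66, 60, 59, 60, 65, 60, 61, 57, 64, 62, 89]
213 [87, 92, 75, 68, 66, 59, 66, 64, 63, 63, 62, 67, 72, 74] [76, 91, 77, 61, 65, 62, 64, 63, 62, 61, 62, 66, 71, 76]
214 [80, 74, 97, 76, 77, 66, 66, 65, 68, 65, 76, 73, 73, 61] [90, 65, 96, 74, 78, 66, 68, 69, 67, 69, 73, 72, 70, 59]
215 [90, 57, 75, 88, 101, 73, 72, 75, 72, 72, 74, 68, 67, 63] [123, 62, 69, 88, 92, 73, 72, 77, 70, 75, 74, 73, 69, 60]
216 [126, 61, 69, 70, 70, 70, 77, 74, 75, 75, 72, 75, 71, 63] [125, 59, 70, 69, 70, 69, 75, 70, 71, 68, 72, 75, 65, 62]
217 [123, 61, 71, 72, 68, 69, 72, 71, 72, 70, 75, 101, 91, 67] [123, 58, 68, 72, 74, 74, 73, 71, 74, 65, 87, 105, 68, 72]
218 [122, 59, 68, 71, 73, 71, 68, 73, 70, 72, 76, 130, 116, 91] [120, 60, 70, 75, 71, 74, 72, 69, 79, 76, 101, 132, 85, 100]
219 [130, 58, 69, 72, 72, 73, 71, 72, 69, 95, 93, 94, 85, 90] [134, 59, 66, 67, 70, 70, 71, 68, 79, 96, 89, 92, 89, 75]
```

{"name": "apply_moves", "arguments": {
  "series": [
    [[0,0,0,0],[0,0,0,0],[0,0,0,0],[0,0,0,0],[0,0,0,0]]
  ],
  "fingers": 0.63
}}

```text
clock: 16.25
tool_pos: [0.5156, 0.0853, 0.3479]
ee_rot: [-180.0, -0.0, -176.1]
wrist_force: [3.9, -1.3, -4.0]
grip_width: 0.0319
gripper_force: 27.2
```

```bash
python3 - <<'E'
from h import *
w=get_image("wrist"); s=get_image("side"); cv2.imwrite("pics/s12raw.png",s)
out=np.zeros((600,800,3),np.uint8); out[:405,:400]=cv2.resize(w[150:420,170:437],(400,405)); out[:432,400:]=cv2.resize(s[185:250,235:295],(400,432),interpolation=cv2.INTER_CUBIC); cv2.imwrite("pics/v9.png",out)
E
```

```text
(no output)
```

View pics/v9.png

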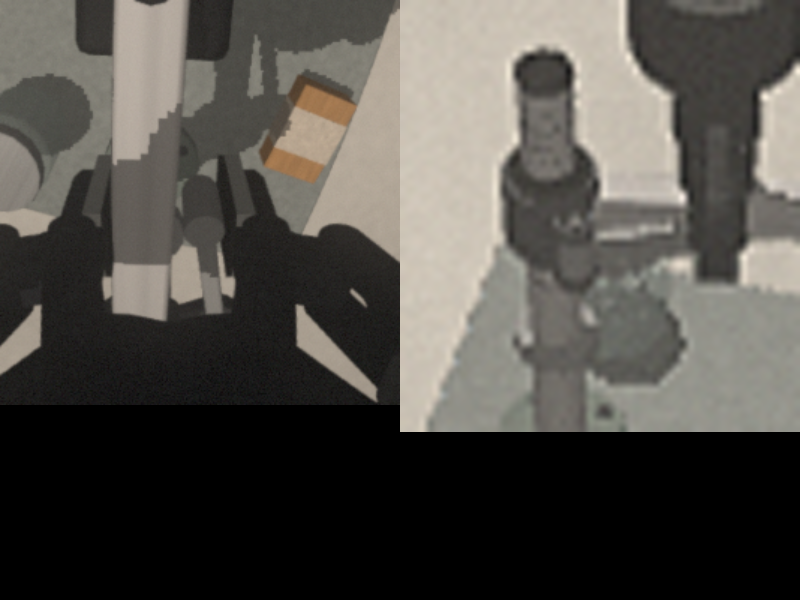

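{"name": "apply_moves", "arguments": {
  "series": [
    [[0,0,0,0],[0,0,0,0],[0,0,0,0],[0,0,0,0],[0,0,0,0]]
  ],
  "fingers": 0.64
}}

```text
clock: 16.85
tool_pos: [0.5156, 0.0851, 0.3478]
ee_rot: [-180.0, -0.0, -176.1]
wrist_force: [2.9, -3.4, -3.9]
grip_width: 0.0313
gripper_force: 34.8
```

```bash
python3 - <<'E'
from h import *
T=tcp(); w=get_image("wrist"); s=get_image("side"); cv2.imwrite("pics/s13raw.png",s); cv2.imwrite("pics/w13raw.png",w)
def pl(c,z=.14+.063):
    o,d=ray("wrist",(170+c[0]*267/400,150+c[1]*270/405),T); return (o+(z-o[2])/d[2]*d)[:2]
r=pl((203,222)); e=(pl((113,300))+pl((168,300)))/2; f=(pl((113,20))+pl((186,20)))/2
yaw=np.arctan2(*(e-f)[[1,0]]); X=np.array([np.cos(yaw),np.sin(yaw)]);Y=np.array([-X[1],X[0]])
print(r,e,f,np.degrees(yaw),"roll off bar",(r-e)@Y,(r-e)@X)
a=[cv2.imread(f"pics/{n}.png").mean(2) for n in("s3raw","s4raw","s11raw","s13raw")]
for r in range(208,217): print(r,*[x[r,250:256].astype(int).tolist() for x in a])
E
```

```text
[0.51367724 0.09435559] [0.5462988  0.07785228] [0.45720904 0.07605628] 1.154893976461184 roll off bar 0.017157451622939003 -0.03228230200688095
208 [200, 116, 49, 98, 106, 115] [202, 111, 52, 100, 106, 112] [198, 116, 48, 100, 105, 112] [198, 116, 49, 100, 108, 111]
209 [160, 61, 54, 92, 100, 114] [162, 65, 56, 91, 100, 111] [162, 64, 58, 89, 100, 114] [163, 64, 60, 86, 98, 110]
210 [97, 70, 62, 73, 108, 114] [104, 69, 65, 73, 109, 114] [101, 74, 64, 72, 108, 115] [110, 67, 59, 74, 107, 114]
211 [76, 73, 67, 65, 81, 110] [108, 73, 64, 63, 77, 107] [73, 78, 65, 65, 81, 110] [108, 72, 66, 63, 80, 108]
212 [95, 93, 65, 68, 63, 57] [95, 93, 60, 68, 59, 60] [92, 95, 57, 66, 60, 59] [93, 91, 62, 67, 59, 60]
213 [76, 85, 86, 74, 63, 62] [87, 92, 75, 68, 66, 59] [76, 91, 77, 61, 65, 62] [75, 92, 87, 64, 68, 59]
214 [80, 58, 89, 97, 75, 65] [80, 74, 97, 76, 77, 66] [90, 65, 96, 74, 78, 66] [89, 67, 92, 76, 78, 67]
215 [90, 62, 68, 74, 95, 73] [90, 57, 75, 88, 101, 73] [123, 62, 69, 88, 92, 73] [124, 59, 71, 85, 87, 74]
216 [125, 60, 71, 72, 72, 72] [126, 61, 69, 70, 70, 70] [125, 59, 70, 69, 70, 69] [123, 61, 68, 70, 69, 74]
```

```bash
python3 -c "
from bench import job_done; print(job_done())"
```

```text
the job is handed in; nothing more can be done
None
```

I handed the job in with the collar about 1–2 mm below the ring, the ring unmoved and the lever shut under a 35 N pinch, still held; on the first try the arm slipped and sank back to its rest with the lever part-shut (about 0.3 rad), so the lift that counted started from there.

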